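# Reset the bench power unit under its push-latch cover

## Task

The bench power unit has tripped. Press down on its black push-latch cover so that it pops open by itself, push the reset button underneath fully in and let go, then push the cover down again until it latches shut and stays shut when you let go. Only push with the fingertips: do not grip the cover or lift it from below, and leave the things standing around the unit where they are.

Things in the scene. Friction and masses are not known exactly. Their poses are not given: they have to be found in the camera images.
- unit: Bench power unit, a grey box 150 (x) x 140 (y) x 75 mm high, fixed to the bench. Origin at the centre of its underside; x runs from its front (sockets and dial; towards the robot, turned up to 0.4 rad either way) to its back, z up. A square opening in its top is filled by the cover; the reset button stands in the bay below.
- cover (a joint): Hinge of the cover (rad). 0 = latched shut (top face level, 83 mm above the bench); grows as it opens, to 1.1 fully open, held by a spring; -0.075 = pressed in to the stop. The push-push latch works at about -0.04, so press to the stop: from shut, letting go then releases it and it swings up to 1.1 in about 1 s; from open, letting go then leaves it latched at 0.
- cover_press (a point): Centre of the pressing pad (three grey ribs) on top of the cover, a black plate 115 long (x) x 110 wide x 10 mm thick, hinged at the back of the unit, opening upward at the front. On the centre line, 25 mm from the front edge, 90 mm from the hinge axis. Moves with the cover: z is its outward normal, x points to the hinge. Pressing here to the stop takes about 4 N and 7 mm (up to 10 N when closing).
- cover_hinge (a point): Middle of the cover's hinge axis, 8 mm below the cover's top face, at the unit's rim height (75 mm above the bench), 60 mm behind the unit's centre; its y axis is the hinge axis.
- reset_top (a point): Centre of the top of the reset button, a white round button 24 mm across in a grey housing in the bay under the cover, 92 mm in front of the hinge axis and 18 mm to the +y side of the unit's centre line. It is pressed straight down; its top stands 54 mm above the bench, below the unit's rim, so only the open cover gives access.
- reset (a joint): Travel of the reset button: 0 = out, 0.006 m = fully in; a spring (5 N when fully in) returns it.
- bell_mid (a point): Bystander: black bottle-shaped metal bell, 55 mm across and 91 mm high, standing on the bench to the +y side of the unit. The point is half-way up.
- tape_mid (a point): Bystander: roll of tape, 63 mm across and 19 mm high, lying on the bench to the -y side of the unit. The point is half-way up.
- sleeve_mid (a point): Bystander: black tube-shaped sleeve with a brown top, 36 mm across and 104 mm high, standing on the bench to the -y side of the unit. The point is half-way up.

How it is judged:
By the outcome, as a careful person would: the job done as asked, in the order asked, and still so for the second after the job is handed in, with the robot touching nothing.
It also fails if it takes over 51 s, if anything falls off the work surface, if the arm or the gripper's body presses on something with over 40 N, if the wrist force passes 120 N, or if a joint passes its speed limit or range.

## Robot

A 7-joint arm with a two-finger parallel gripper is mounted at the origin on a cart in front of the work surface, level with it; the furniture and walls round the work are solid. World frame = base frame: x ahead of the robot, y to its left, z up, the work surface at z = 0. Lengths are in m, angles in rad, forces in N, time in s.
With the tool pointing down it reaches from about 0.4 to 0.925 m from the base axis. Payload 5.6 kg.
Tool frame: the origin (TCP) lies midway between the tips of the shut fingers; the grasp point (between the pads) lies 19 mm behind it (env.grip_point_offset is the distance from the TCP to the grasp point, in m); x points along the fingers, y is the direction in which the jaws open and shut, and the axes are right-handed (so a half turn about x gives the same grasp; the last joint's range is limited). The gripper opens to 85 mm and grips with 20 to 120 N. Pads are 22 mm wide; open, the fingers measure 114 mm over their backs; the gripper's body (76 mm by 85 mm) begins 54 mm behind the grasp point. The pads swing forward as they close: fully open they stand 13 mm farther back than shut.
Start: joints at [1.121, 0.468, -0.012, 1.603, 0.006, 1.071, -0.056], TCP at [0.257, -0.597, 0.231] pointing down, gripper open.
Joint ranges: [-2.53, 2.53], [-0.31, 2.02], [-1.57, 1.55], [0.28, 2.44], [-1.29, 4.43], [0.15, 1.84], [-2.92, 2.92]. Speed limits (rad/s): [2.57, 2.57, 3.14, 3.14, 3.14, 3.14, 3.14].

## Interface

Orientations are given as a unit quaternion [w, x, y, z].
In Python, from cell import env gives the robot as it stands. The module is installed in compiled form; this text tells all that it offers.
- The arm moves only by the tool step_arm, never from a script. Its argument "targets" is a list of rows, each an object of numbers: "tx", "ty", "tz": the shift along the tool's x, y, z in units of 25 mm (1.0 is 25 mm); "wx", "wy", "wz": the turn, a rotation vector about the tool's x, y, z in units of 5 degrees (1.0 is 5 degrees). In form: [{"tx": .., "ty": .., "tz": .., "wx": .., "wy": .., "wz": ..}, ...]. A call has 1 to 5 rows; each row shifts and turns the commanded pose from where the row before left it, along the tool's axes as they then stand; what a row does not reach is not made up. A row lasts 1/12 s, in which the tool goes at most 41.7 mm and 7.16 degrees, less where a joint would pass 70% of its speed; a pose out of reach is approached as far as the arm can. A call is refused whole if a number of a shift passes 1 or a number of a turn 1, either way. A call with a gripper value outside its range is refused whole. "gripper" is the gripper's target within -1 to 1 (fully open at 1, half-way at 0, shut at -1), set as the call begins (left out, the last holds). The fingers move at their own pace and stop on an object; "newtons" is the grip in N (left out, the last holds). Time passes only in rows, so rows that do not move let the fingers close. It gives the time, the measured TCP pose, the force and the opening at its end, in the units of the state.
- env.observe(): the state, without advancing time (a new reading comes with each control period).
- env.snapshot(name): name is "side" or "top"; returns the picture (400x640x3 uint8, red, green, blue); there is no depth.
- env.camera_params(name): a dict with "fov_y" (degrees; the focal length in pixels is half the picture's height over the tangent of half this angle, whatever the lens; pixels are square), "cx", "cy" (the principal point, pixels), "k1" (the pictures are not rectified: a ray, as slopes to the right and down, at radius r is drawn at 1 + k1 r^2 times it, then the intrinsics apply), "world_to_cam" (4x4, takes a point from world to camera coordinates). Camera axes: x right, y down, z forward; pixel columns grow to the right and rows downward; lengths in m; the calibration is good to about 2 mm. A picture is of the moment at which its call begins. camera_params takes no time and is no camera call.
- env.hand_in(): hands the job in, once; it reports no verdict.
The state is a dict: "time_s": time; "joints": joint angles; "qd": joint speeds; "tau": joint torques, N m; "ee_pos": TCP position; "orientation": TCP orientation; "wrist_force": force on the tool from outside, world axes, zero at the start; "moment": the same for the moment, N m; "finger_gap": finger opening in m.
Only numpy, scipy, OpenCV 4.12 (cv2) and the standard library are available. Lean on these libraries where they do the work, as an engineer would, in place of code of your own. Each camera call takes 0.05 s, during which the arm holds its last target. There are 200 camera calls.

## Working session

There is one attempt and no reset: what is moved stays moved. The work goes in short steps, Python scripts to look and compute and a tool call to move; the robot and the scene stay as the last step left them, time stands still between calls to the robot, and variables do not carry over. Pictures are saved under pics/ and viewed, about 8 in all and at most 12, crops included, and the job is handed in when it is done.

Besides the shell and the picture viewer there is one more tool, called after ">>>" by a JSON object that holds its "api" and its "payload", one argument or row to a line. step_arm: Moves the arm, as the interface text tells. Its arguments: {"type":"object","properties":{"targets":{"type":"array","items":{"type":"object","properties":{"tx":{"type":"number"},"ty":{"type":"number"},"tz":{"type":"number"},"wx":{"type":"number"},"wy":{"type":"number"},"wz":{"type":"number"}}}},"gripper":{"type":"number"},"newtons":{"type":"number"}},"required":["targets"]}

```bash
mkdir -p pics; cat > h.py <<'E'
import numpy as np, cv2
from cell import env
def ray(name,u,v):
    p=env.camera_params(name); f=200/np.tan(np.radians(p["fov_y"])/2)
    d=np.array([(u-p["cx"])/f,(v-p["cy"])/f]); s=d.copy()
    for _ in range(20): s=d/(1+p["k1"]*(s@s))
    T=np.array(p["world_to_cam"]); R=T[:3,:3]; o=-R.T@T[:3,3]
    return o,R.T@np.array([s[0],s[1],1])
def onplane(name,u,v,z):
    o,d=ray(name,u,v); return o+d*(z-o[2])/d[2]
def proj(name,P):
    p=env.camera_params(name); f=200/np.tan(np.radians(p["fov_y"])/2)
    T=np.array(p["world_to_cam"]); c=T[:3,:3]@np.array(P)+T[:3,3]; s=c[:2]/c[2]
    s=s*(1+p["k1"]*(s@s)); return s*f+[p["cx"],p["cy"]]
def snap(name,fn):
    im=env.snapshot(name); cv2.imwrite("pics/"+fn,cv2.cvtColor(im,cv2.COLOR_RGB2BGR)); return im
E
python3 - <<'E'
from h import *
snap("top","t1.png"); snap("side","s1.png")
for n in("top","side"):
    p=env.camera_params(n); print(n,p["fov_y"],p["k1"],ray(n,320,200))
print(env.observe())
E
```

```text
top 48.210742979102925 0.02787276113264511 (array([ 0.42963687, -0.16187561,  0.93216714]), array([ 0.1280304 , -0.01134065, -0.99183922]))
side 42.791890574880036 -0.0027885906100685105 (array([0.17447235, 0.56314509, 0.79568848]), array([ 0.36410521, -0.6455487 , -0.67181984]))
{'time_s': 0.1, 'joints': array([ 1.12098379,  0.46832037, -0.01161377,  1.60355922,  0.0060311 ,
        1.0713688 , -0.05627755]), 'qd': array([-0.00014671, -0.00154887, -0.00080573, -0.00244402, -0.00029577,
       -0.00140462,  0.00174422]), 'tau': array([ 6.81679121e-04, -5.33522522e+01,  2.14728207e-02, -2.51968449e+01,
        1.15172876e-02,  4.26828163e-03,  2.47773318e-05]), 'ee_pos': array([ 0.25693098, -0.59651123,  0.23040184]), 'orientation': array([-0.14228461, -0.69236679, -0.1433838 ,  0.69269359]), 'wrist_force': array([-0.11788814,  0.22312766, -0.41268795]), 'moment': array([0.02158577, 0.02297895, 0.03478778]), 'finger_gap': 0.08524426097613659}
```

View pics/t1.png

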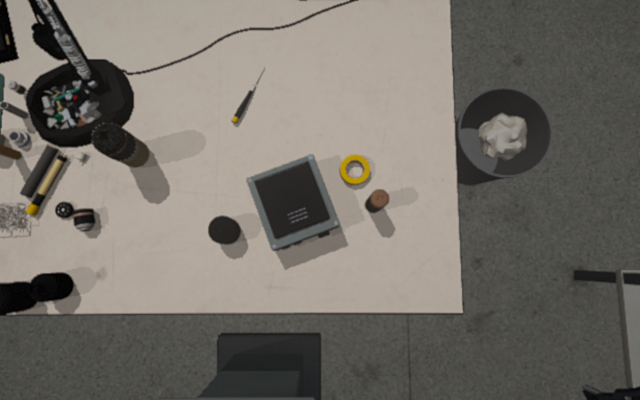

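View pics/s1.png

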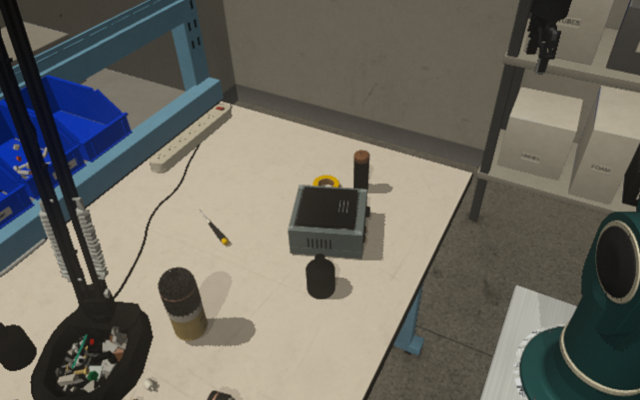

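The top view shows the unit at about (293,202), its front at the bottom. The ribs are near (298,216), the bell at (224,230), the tape at (355,169) and the sleeve at (377,200). Next I measure the cover and ribs.

```bash
python3 - <<'E'
from h import *
im=cv2.imread("pics/t1.png"); g=im.max(2).astype(np.uint8)
roi=np.zeros_like(g); cv2.fillPoly(roi,[np.array([[243,178],[312,150],[345,230],[275,255]])],1)
m=((g<60)&(roi>0)).astype(np.uint8)
m=cv2.morphologyEx(m,cv2.MORPH_CLOSE,np.ones((5,5))); m=cv2.morphologyEx(m,cv2.MORPH_OPEN,np.ones((9,9)))
c=max(cv2.findContours(m,0,1)[0],key=cv2.contourArea)
box=cv2.boxPoints(cv2.minAreaRect(c)); print(box)
W=np.array([onplane("top",*b,.083) for b in box]); print(W.round(4), np.linalg.norm(np.roll(W,-1,0)-W,axis=1))
print("centre",W.mean(0))
for i in range(4):
    d=W[(i+1)%4]-W[i]; print(np.arctan2(d[1],d[0]))
# ribs
r=np.zeros_like(g); r[205:228,282:315]=1
ys,xs=np.where((g>80)&(r>0)); print(len(xs),xs.mean(),ys.mean(), onplane("top",xs.mean(),ys.mean(),.084))
for n,u,v,z in(("bell",224,230,.09),("tape",355,169,.019),("sleeve",377,198,.104)): print(n,onplane("top",u,v,z).round(3))
# side ribs
cv2.imwrite("pics/c1.png",np.hstack([cv2.resize(im[150:260,200:400],None,fx=2,fy=2,interpolation=2),cv2.resize(cv2.imread("pics/s1.png")[170:280,270:390],None,fx=2,fy=2,interpolation=2)]))
E
```

```text
[[253.6864  181.1532 ]
 [308.4355  160.87576]
 [329.8589  218.71896]
 [275.1098  238.9964 ]]
[[ 0.5761 -0.044   0.083 ]
 [ 0.6157 -0.1494  0.083 ]
 [ 0.5033 -0.1903  0.083 ]
 [ 0.4649 -0.0863  0.083 ]] [0.11264859 0.11960943 0.11079464 0.11895576]
centre [ 0.53997986 -0.11748863  0.083     ]
-1.211319804689953
-2.7931920466510727
1.9244284815807262
0.36394104509061187
30 302.23333333333335 218.56666666666666 [ 0.50354609 -0.13765123  0.084     ]
bell [0.482 0.009 0.09 ]
tape [ 0.612 -0.245  0.019]
sleeve [ 0.54  -0.278  0.104]
```

View pics/c1.png

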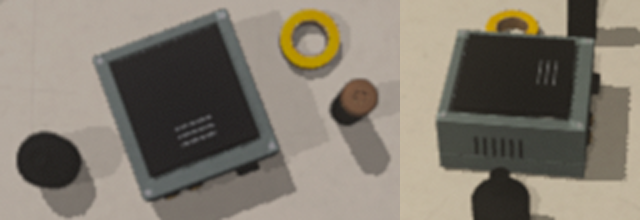

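Measured: yaw is about 0.355. From the cover centre, the press point is (0.510,-0.129), the hinge (0.594,-0.098) and the reset button (0.501,-0.113). The ribs in the crop agree. I'll approach with the fingers shut and the body leaned about 10° to the front, so it clears the open cover.

```bash
cat >> h.py <<'E'
from scipy.spatial.transform import Rotation as Ro
yaw=.355; ux=np.array([np.cos(yaw),np.sin(yaw),0]); uy=np.array([-ux[1],ux[0],0]); Z=np.array([0,0,1.])
C=np.array([.540,-.1175,0]); hinge=C+.0575*ux+.075*Z
press=C-.0325*ux+.083*Z; reset=hinge-.092*ux+.018*uy; reset[2]=.054
def Rt(lean,s=1):
    l=np.radians(lean); x=-np.cos(l)*Z+np.sin(l)*ux; y=s*uy; return np.column_stack([x,y,np.cross(x,y)])
def cur():
    o=env.observe(); q=o["orientation"]; return o["ee_pos"],Ro.from_quat(np.r_[q[1:],q[0]]).as_matrix()
def turn(R,Rn): return np.degrees(Ro.from_matrix(R.T@Rn).as_rotvec())/5
E
python3 - <<'E'
from h import *
p,R=cur(); print(R.round(3)); print(press,reset,hinge)
for s in(1,-1):
    Rn=Rt(10,s); print(s,"yaw first",turn(R,Rt(0,s)),"lean",turn(Rt(0,s),Rn))
    t=press+[0,0,.06]; print("shift",(Rn.T@(t-p))/.025)
    print("shift in lean0",(Rt(0,s).T@(t-p))/.025)
print(env.observe()["joints"])
E
```

```text
[[-0.001  0.396 -0.918]
 [ 0.001 -0.918 -0.396]
 [-1.    -0.002  0.   ]]
[ 0.50952649 -0.12879669  0.083     ] [ 0.50139457 -0.11261423  0.054     ] [ 0.59391467 -0.09751355  0.075     ]
1 yaw first [-3.54064573e+01 -2.85413379e-02  3.19515881e-03] lean [ 6.09208951e-17 -2.00000000e+00  5.18083501e-17]
shift [ 6.21729123 14.03004531 15.12692517]
shift in lean0 [ 3.49607361 14.03004531 15.97673447]
-1 yaw first [0.59353109 0.00206774 0.01847044] lean [ 6.09208951e-17  2.00000000e+00 -5.18083501e-17]
shift [  6.21729123 -14.03004531 -15.12692517]
shift in lean0 [  3.49607361 -14.03004531 -15.97673447]
[ 1.12098379  0.46832037 -0.01161377  1.60355922  0.0060311   1.0713688
 -0.05627755]
```

>>> {"api": "step_arm", "payload": {
  "targets": [
    {"wx": 0.6},
    {"ty": -0.85, "tz": -1},
    {"ty": -0.85, "tz": -1},
    {"ty": -0.85, "tz": -1},
    {"ty": -0.85, "tz": -1}
  ],
  "gripper": -1,
  "newtons": 20
}}

```text
invalid input
```

>>> {"api": "step_arm", "payload": {
  "targets": [
    {"ty": -0.85, "tz": -1},
    {"ty": -0.85, "tz": -1},
    {"ty": -0.85, "tz": -1},
    {"ty": -0.85, "tz": -1},
    {"ty": -0.85, "tz": -1}
  ]
}}

```text
invalid input
```

>>> {"api": "step_arm", "payload": {
  "targets": [
    {"ty": -0.85, "tz": -1},
    {"ty": -0.85, "tz": -1},
    {"ty": -0.85, "tz": -1},
    {"ty": -0.85, "tz": -1},
    {"ty": -0.85, "tz": -1}
  ]
}}

```text
invalid input
```

>>> {"api": "step_arm", "payload": {
  "targets": [
    {"wy": 1},
    {"wy": 1},
    {},
    {}
  ]
}}

```text
invalid input
```

```bash
python3 - <<'E'
from h import *
p,R=cur(); Rn=Rt(10,-1); print(p,turn(R,Rn), (Rn.T@(press+[0,0,.03]-p))/.025); o=env.observe(); print(o["time_s"],o["joints"],o["finger_gap"],o["wrist_force"])
snap("side","s2.png")
E
```

```text
[ 0.25693098 -0.59651123  0.23040184] [0.59041322 2.0016197  0.07021906] [  7.39906053 -14.03004531 -14.91854735]
0.1 [ 1.12098379  0.46832037 -0.01161377  1.60355922  0.0060311   1.0713688
 -0.05627755] 0.08524426097613659 [-0.11788814  0.22312766 -0.41268795]
```

>>> {"api": "step_arm", "payload": {
  "targets": [
    {"tx": 0, "ty": 0, "tz": 0, "wx": 0.6, "wy": 0, "wz": 0},
    {"tx": 0, "ty": -0.85, "tz": -1, "wx": 0, "wy": 0, "wz": 0},
    {"tx": 0, "ty": -0.85, "tz": -1, "wx": 0, "wy": 0, "wz": 0}
  ],
  "gripper": -1,
  "newtons": 20
}}

```text
time_s: 0.4
ee_pos: [0.2877, -0.5403, 0.2305]
orientation: [-0.123, -0.696, -0.123, 0.697]
wrist_force: [1.6, 0.8, 1.0]
finger_gap: 0.0516
```

>>> {"api": "step_arm", "payload": {
  "targets": [
    {"tx": 0, "ty": -0.85, "tz": -1, "wx": 0, "wy": 0, "wz": 0},
    {"tx": 0, "ty": -0.85, "tz": -1, "wx": 0, "wy": 0, "wz": 0},
    {"tx": 0, "ty": -0.85, "tz": -1, "wx": 0, "wy": 0, "wz": 0},
    {"tx": 0, "ty": -0.85, "tz": -1, "wx": 0, "wy": 0, "wz": 0},
    {"tx": 0, "ty": -0.85, "tz": -1, "wx": 0, "wy": 0, "wz": 0}
  ]
}}

```text
time_s: 0.82
ee_pos: [0.3701, -0.3952, 0.2311]
orientation: [-0.125, -0.696, -0.125, 0.696]
wrist_force: [0.2, 0.8, 0.2]
finger_gap: 0.0003
```

>>> {"api": "step_arm", "payload": {
  "targets": [
    {"tx": 0, "ty": -0.85, "tz": -1, "wx": 0, "wy": 0, "wz": 0},
    {"tx": 0, "ty": -0.85, "tz": -1, "wx": 0, "wy": 0, "wz": 0},
    {"tx": 0, "ty": -0.85, "tz": -1, "wx": 0, "wy": 0, "wz": 0},
    {"tx": 0, "ty": -0.85, "tz": -1, "wx": 0, "wy": 0, "wz": 0},
    {"tx": 0, "ty": -0.85, "tz": -1, "wx": 0, "wy": 0, "wz": 0}
  ]
}}

```text
time_s: 1.23
ee_pos: [0.4504, -0.2522, 0.2312]
orientation: [-0.125, -0.696, -0.125, 0.696]
wrist_force: [0.5, -0.3, 0.8]
finger_gap: 0.0002
```

>>> {"api": "step_arm", "payload": {
  "targets": [
    {"tx": 0, "ty": -0.85, "tz": -1, "wx": 0, "wy": 0, "wz": 0},
    {"tx": 0, "ty": -0.85, "tz": -1, "wx": 0, "wy": 0, "wz": 0},
    {"tx": 0, "ty": 0, "tz": 0, "wx": 0, "wy": 1, "wz": 0},
    {"tx": 0, "ty": 0, "tz": 0, "wx": 0, "wy": 1, "wz": 0},
    {"tx": 0, "ty": 0, "tz": 0, "wx": 0, "wy": 0, "wz": 0}
  ]
}}

```text
time_s: 1.65
ee_pos: [0.4797, -0.197, 0.2304]
orientation: [0.112, 0.754, 0.135, -0.633]
wrist_force: [-1.4, -0.5, -0.7]
finger_gap: -0.0
```

```bash
python3 - <<'E'
from h import *
p,R=cur(); Rn=Rt(10,-1); print(p,turn(R,Rn), (Rn.T@(press+[0,0,.03]-p))/.025); o=env.observe(); print(o["time_s"],o["joints"],o["finger_gap"],o["wrist_force"])
E
```

```text
[ 0.47967326 -0.19699941  0.23044145] [-0.03052121  0.00550414  0.0040046 ] [ 4.98538341 -2.14293387 -1.22077893]
1.65 [ 0.61352814  0.20361317 -0.24366409  1.99962166 -0.09275684  0.81686176
 -0.78135175] -3.2651734942204665e-05 [-1.35784489 -0.53474119 -0.65679615]
```

>>> {"api": "step_arm", "payload": {
  "targets": [
    {"tx": 0.2, "ty": -0.72, "tz": -0.4, "wx": 0, "wy": 0, "wz": 0},
    {"tx": 0.4, "ty": -0.72, "tz": -0.4, "wx": 0, "wy": 0, "wz": 0},
    {"tx": 0.9, "ty": -0.7, "tz": -0.4, "wx": 0, "wy": 0, "wz": 0},
    {"tx": 1, "ty": 0, "tz": 0, "wx": 0, "wy": 0, "wz": 0},
    {"tx": 1, "ty": 0, "tz": 0, "wx": 0, "wy": 0, "wz": 0}
  ]
}}

```text
time_s: 2.07
ee_pos: [0.5065, -0.1297, 0.1501]
orientation: [0.114, 0.754, 0.135, -0.633]
wrist_force: [0.4, -1.5, -0.1]
finger_gap: 0.0004
```

>>> {"api": "step_arm", "payload": {
  "targets": [
    {"tx": 1, "ty": 0, "tz": 0, "wx": 0, "wy": 0, "wz": 0},
    {"tx": 0.5, "ty": 0, "tz": 0, "wx": 0, "wy": 0, "wz": 0},
    {"tx": 0, "ty": 0, "tz": 0, "wx": 0, "wy": 0, "wz": 0}
  ]
}}

```text
time_s: 2.32
ee_pos: [0.5101, -0.1278, 0.1103]
orientation: [0.112, 0.752, 0.136, -0.635]
wrist_force: [-0.4, -0.5, 0.7]
finger_gap: 0.0001
```

```bash
python3 - <<'E'
from h import *
p,R=cur(); Rn=Rt(10,-1); print(p,turn(R,Rn), (Rn.T@(press-p))/.025); o=env.observe(); print(o["time_s"],o["wrist_force"])
im=snap("side","s3.png"); print(proj("side",press),proj("side",reset),proj("side",p))
cv2.imwrite("pics/s3c.png",cv2.resize(cv2.imread("pics/s3.png")[100:300,240:440],None,fx=3,fy=3))
E
```

```text
[ 0.51014405 -0.12783006  0.11033019] [-0.01019389  0.06534623  0.04216543] [1.0702433  0.02766791 0.22587931]
2.3167 [-0.43495876 -0.48436073  0.68186745]
[343.62855974 205.40468396] [343.6229505  221.66793336] [343.22449012 195.66271352]
```

View pics/s3c.png

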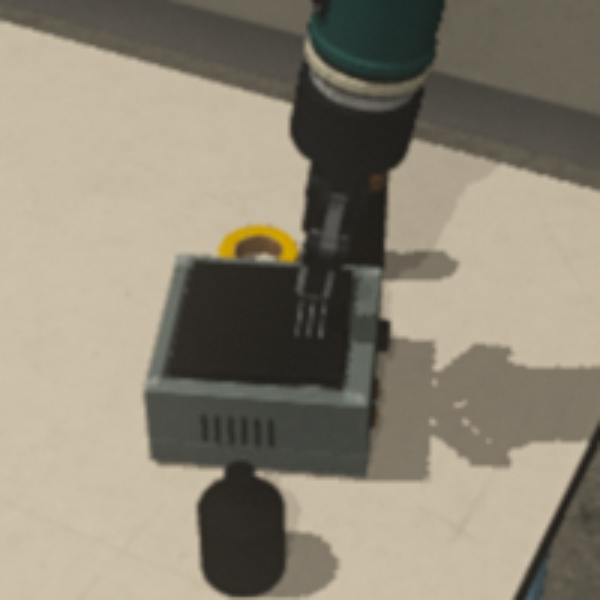

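The tip is above the ribs: the ribs sit at (343.7,205) and I predicted (343.6,205.4). Pressing now.

>>> {"api": "step_arm", "payload": {
  "targets": [
    {"tx": 0.5, "ty": 0, "tz": 0.09, "wx": 0, "wy": 0, "wz": 0},
    {"tx": 0.48, "ty": 0, "tz": 0.08, "wx": 0, "wy": 0, "wz": 0},
    {"tx": 0.2, "ty": 0, "tz": 0.035, "wx": 0, "wy": 0, "wz": 0},
    {"tx": 0.2, "ty": 0, "tz": 0.035, "wx": 0, "wy": 0, "wz": 0},
    {"tx": 0, "ty": 0, "tz": 0, "wx": 0, "wy": 0, "wz": 0}
  ]
}}

```text
time_s: 2.78
ee_pos: [0.5118, -0.129, 0.0786]
orientation: [0.113, 0.754, 0.135, -0.633]
wrist_force: [-0.9, -0.3, 2.5]
finger_gap: -0.0003
```

>>> {"api": "step_arm", "payload": {
  "targets": [
    {"tx": 0.1, "ty": 0, "tz": 0.017, "wx": 0, "wy": 0, "wz": 0},
    {"tx": 0.1, "ty": 0, "tz": 0.017, "wx": 0, "wy": 0, "wz": 0},
    {"tx": 0, "ty": 0, "tz": 0, "wx": 0, "wy": 0, "wz": 0}
  ]
}}

```text
time_s: 3.03
ee_pos: [0.5123, -0.1291, 0.0755]
orientation: [0.114, 0.754, 0.134, -0.632]
wrist_force: [-9.6, -0.3, 24.7]
finger_gap: 0.0
```

Stop reached at 24.7 N and z 0.0755. Retreating along the tool axis.

>>> {"api": "step_arm", "payload": {
  "targets": [
    {"tx": -1, "ty": 0, "tz": 0, "wx": 0, "wy": 0, "wz": 0},
    {"tx": -1, "ty": 0, "tz": 0.4, "wx": 0, "wy": 0, "wz": 0},
    {"tx": -1, "ty": 0, "tz": 0.4, "wx": 0, "wy": 0, "wz": 0},
    {"tx": -1, "ty": 0, "tz": 0.2, "wx": 0, "wy": 0, "wz": 0},
    {"tx": -1, "ty": 0, "tz": 0, "wx": 0, "wy": 0, "wz": 0}
  ]
}}

```text
time_s: 3.45
ee_pos: [0.4671, -0.145, 0.1933]
orientation: [0.113, 0.754, 0.135, -0.633]
wrist_force: [0.6, 0.4, 0.6]
finger_gap: 0.0002
```

>>> {"api": "step_arm", "payload": {
  "targets": [
    {"tx": -0.8, "ty": 0, "tz": 0, "wx": 0, "wy": 0, "wz": 0},
    {"tx": 0, "ty": 0, "tz": 0, "wx": 0, "wy": 0, "wz": 0},
    {"tx": 0, "ty": 0, "tz": 0, "wx": 0, "wy": 0, "wz": 0},
    {"tx": 0, "ty": 0, "tz": 0, "wx": 0, "wy": 0, "wz": 0},
    {"tx": 0, "ty": 0, "tz": 0, "wx": 0, "wy": 0, "wz": 0}
  ]
}}

```text
time_s: 3.87
ee_pos: [0.4646, -0.1454, 0.2107]
orientation: [0.113, 0.754, 0.136, -0.633]
wrist_force: [-0.4, -0.3, -0.2]
finger_gap: -0.0001
```

>>> {"api": "step_arm", "payload": {
  "targets": [
    {"tx": 0, "ty": 0, "tz": 0, "wx": 0, "wy": 0, "wz": 0},
    {"tx": 0, "ty": 0, "tz": 0, "wx": 0, "wy": 0, "wz": 0},
    {"tx": 0, "ty": 0, "tz": 0, "wx": 0, "wy": 0, "wz": 0},
    {"tx": 0, "ty": 0, "tz": 0, "wx": 0, "wy": 0, "wz": 0},
    {"tx": 0, "ty": 0, "tz": 0, "wx": 0, "wy": 0, "wz": 0}
  ]
}}

```text
time_s: 4.28
ee_pos: [0.465, -0.1457, 0.2115]
orientation: [0.113, 0.754, 0.135, -0.633]
wrist_force: [-0.7, -0.7, -0.1]
finger_gap: 0.0003
```

```bash
python3 - <<'E'
from h import *
p,R=cur(); Rn=Rt(10,-1); print(p,turn(R,Rn), (Rn.T@(reset+[0,0,.035]-p))/.025); o=env.observe(); print(o["time_s"],o["wrist_force"])
snap("side","s4.png"); snap("top","t4.png"); print(proj("side",reset),proj("top",reset))
cv2.imwrite("pics/c4.png",np.hstack([cv2.resize(cv2.imread("pics/s4.png")[100:300,240:440],None,fx=2,fy=2),cv2.resize(cv2.imread("pics/t4.png")[130:330,200:400],None,fx=2,fy=2)]))
E
```

```text
[ 0.46501897 -0.14570084  0.21147207] [-0.00680144  0.00423711  0.00325731] [ 5.14124785 -0.73518921 -0.94592401]
4.2833 [-0.73246116 -0.67972021 -0.06336268]
[343.6229505  221.66793336] [289.95146983 220.99817558]
```

View pics/c4.png

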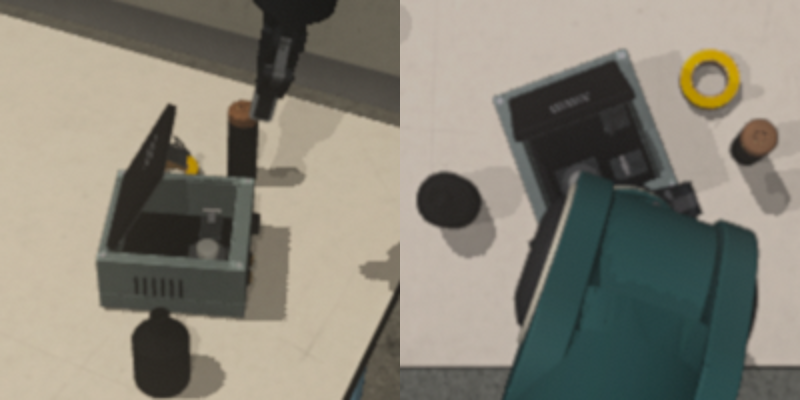

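The cover is open at about 1.1 rad. The white button is at side (343.5,223.5), against a prediction of (343.6,221.7). I'll move over it and press.

>>> {"api": "step_arm", "payload": {
  "targets": [
    {"tx": 0.2, "ty": -0.74, "tz": -0.95, "wx": 0, "wy": 0, "wz": 0},
    {"tx": 1, "ty": 0, "tz": 0, "wx": 0, "wy": 0, "wz": 0},
    {"tx": 1, "ty": 0, "tz": 0, "wx": 0, "wy": 0, "wz": 0},
    {"tx": 1, "ty": 0, "tz": 0, "wx": 0, "wy": 0, "wz": 0},
    {"tx": 1, "ty": 0, "tz": 0, "wx": 0, "wy": 0, "wz": 0}
  ]
}}

```text
time_s: 4.8
ee_pos: [0.4981, -0.1139, 0.1117]
orientation: [0.114, 0.754, 0.135, -0.632]
wrist_force: [0.0, 0.4, 0.0]
finger_gap: -0.0002
```

>>> {"api": "step_arm", "payload": {
  "targets": [
    {"tx": 0.94, "ty": 0, "tz": 0, "wx": 0, "wy": 0, "wz": 0},
    {"tx": 0, "ty": 0, "tz": 0, "wx": 0, "wy": 0, "wz": 0},
    {"tx": 0, "ty": 0, "tz": 0, "wx": 0, "wy": 0, "wz": 0}
  ]
}}

```text
time_s: 5.05
ee_pos: [0.5008, -0.1122, 0.0885]
orientation: [0.113, 0.753, 0.136, -0.634]
wrist_force: [0.4, -0.0, 0.7]
finger_gap: 0.0002
```

```bash
python3 - <<'E'
from h import *
p,R=cur(); Rn=Rt(10,-1); print(p,turn(R,Rn), (Rn.T@(reset-p))/.025); o=env.observe(); print(o["time_s"],o["wrist_force"])
snap("side","s5.png"); print(proj("side",reset),proj("side",p))
cv2.imwrite("pics/c5.png",cv2.resize(cv2.imread("pics/s5.png")[120:280,270:400],None,fx=4,fy=4)[:600])
E
```

```text
[ 0.50082413 -0.11216584  0.08852364] [-0.00501942  0.02442486  0.02037516] [1.36259837 0.02474828 0.22486852]
5.05 [ 0.36272571 -0.02324402  0.6772866 ]
[343.6229505  221.66793336] [343.88242885 209.7190873 ]
```

View pics/c5.png

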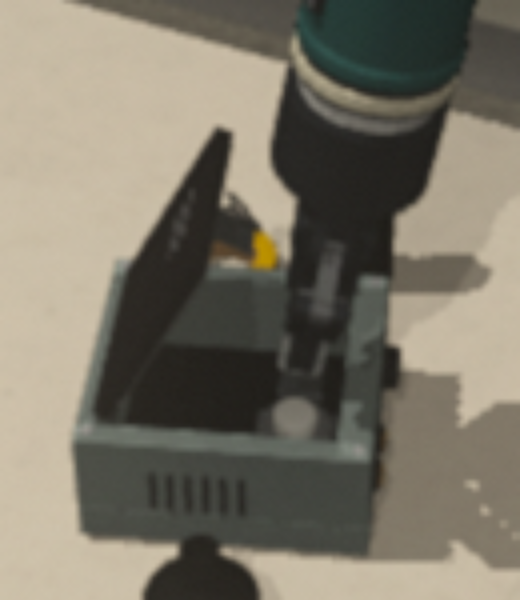

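The button is at about side (343.7,224), a few mm to the +y side of the prediction at most. That is within the tip's width, so I'll nudge 1.5 mm and press.

>>> {"api": "step_arm", "payload": {
  "targets": [
    {"tx": 0.5, "ty": -0.06, "tz": 0.085, "wx": 0, "wy": 0, "wz": 0},
    {"tx": 0.5, "ty": 0, "tz": 0.085, "wx": 0, "wy": 0, "wz": 0},
    {"tx": 0.35, "ty": 0, "tz": 0.06, "wx": 0, "wy": 0, "wz": 0},
    {"tx": 0.15, "ty": 0, "tz": 0.025, "wx": 0, "wy": 0, "wz": 0},
    {"tx": 0, "ty": 0, "tz": 0, "wx": 0, "wy": 0, "wz": 0}
  ]
}}

```text
time_s: 5.52
ee_pos: [0.5019, -0.1116, 0.052]
orientation: [0.113, 0.754, 0.135, -0.632]
wrist_force: [-0.6, -1.3, 3.6]
finger_gap: 0.0002
```

>>> {"api": "step_arm", "payload": {
  "targets": [
    {"tx": 0.12, "ty": 0, "tz": 0.02, "wx": 0, "wy": 0, "wz": 0},
    {"tx": 0.12, "ty": 0, "tz": 0.02, "wx": 0, "wy": 0, "wz": 0},
    {"tx": 0, "ty": 0, "tz": 0, "wx": 0, "wy": 0, "wz": 0}
  ]
}}

```text
time_s: 5.77
ee_pos: [0.5021, -0.1116, 0.0483]
orientation: [0.114, 0.755, 0.134, -0.632]
wrist_force: [-11.2, -0.8, 34.3]
finger_gap: -0.0001
```

At the stop: z is 0.0483 with 34 N, against 0.048 expected. I'll take a picture pressed, then release and take another for comparison.

```bash
python3 - <<'E'
from h import *
snap("side","s6.png")
E
```

>>> {"api": "step_arm", "payload": {
  "targets": [
    {"tx": -0.3, "ty": 0, "tz": -0.05, "wx": 0, "wy": 0, "wz": 0},
    {"tx": -0.5, "ty": 0, "tz": -0.085, "wx": 0, "wy": 0, "wz": 0},
    {"tx": -0.8, "ty": 0, "tz": -0.13, "wx": 0, "wy": 0, "wz": 0},
    {"tx": 0, "ty": 0, "tz": 0, "wx": 0, "wy": 0, "wz": 0},
    {"tx": 0, "ty": 0, "tz": 0, "wx": 0, "wy": 0, "wz": 0}
  ]
}}

```text
time_s: 6.23
ee_pos: [0.5018, -0.1116, 0.087]
orientation: [0.114, 0.755, 0.134, -0.632]
wrist_force: [-0.3, -0.3, -0.2]
finger_gap: 0.0003
```

```bash
python3 - <<'E'
from h import *
snap("side","s7.png")
a=[cv2.imread(f"pics/s{i}.png") for i in(5,6,7)]
for im in a:
    r=im[205:240,328:360].max(2).astype(int)
    ys,xs=np.where(r>110); print(len(xs)); 
cv2.imwrite("pics/c7.png",np.hstack([cv2.resize(i[195:245,320:370],None,fx=5,fy=5,interpolation=0) for i in a]))
print(cur()[0])
E
```

```text
95
21
96
[ 0.50098669 -0.11139459  0.08608645]
```

View pics/c7.png

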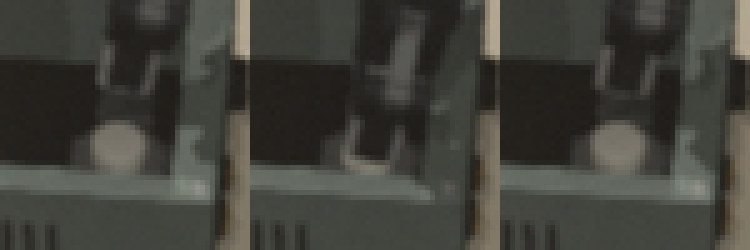

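The pictures show the finger squarely on the button while pressed, and the button back out after release. Next I rise, straighten and go over the cover to close it.

>>> {"api": "step_arm", "payload": {
  "targets": [
    {"tx": -1, "ty": 0, "tz": 0, "wx": 0, "wy": 0, "wz": 0},
    {"tx": -1, "ty": 0, "tz": 0, "wx": 0, "wy": 0, "wz": 0},
    {"tx": -1, "ty": 0, "tz": 0, "wx": 0, "wy": 0, "wz": 0},
    {"tx": -1, "ty": 0, "tz": 0, "wx": 0, "wy": 0, "wz": 0},
    {"tx": -1, "ty": 0, "tz": 0, "wx": 0, "wy": 0, "wz": 0}
  ]
}}

```text
time_s: 6.7
ee_pos: [0.4796, -0.1186, 0.2089]
orientation: [0.113, 0.753, 0.135, -0.633]
wrist_force: [0.2, -0.5, 0.7]
finger_gap: 0.0002
```

>>> {"api": "step_arm", "payload": {
  "targets": [
    {"tx": -1, "ty": 0, "tz": 0, "wx": 0, "wy": 0, "wz": 0},
    {"tx": 0, "ty": 0, "tz": 0, "wx": 0, "wy": -1, "wz": 0},
    {"tx": 0, "ty": 0, "tz": 0, "wx": 0, "wy": -1, "wz": 0},
    {"tx": 0, "ty": 0, "tz": 0, "wx": 0, "wy": 0, "wz": 0}
  ]
}}

```text
time_s: 7.03
ee_pos: [0.4786, -0.119, 0.2334]
orientation: [-0.126, -0.696, -0.125, 0.696]
wrist_force: [0.2, 0.3, -0.1]
finger_gap: 0.0003
```

```bash
python3 - <<'E'
from h import *
p,R=cur(); Rn=Rt(0,-1); t=hinge-.022*ux; t[2]=.225
print(p,turn(R,Rn), (Rn.T@(t-p))/.025,"d",(hinge-p)@ux); o=env.observe(); print(o["time_s"],o["wrist_force"],o["joints"])
E
```

```text
[ 0.47858143 -0.11904128  0.23344981] [ 0.02320006  0.00835613 -0.00076698] [ 0.33799243  0.79613328 -3.74498574] d 0.11562464349234598
7.0333 [ 0.23108502  0.34994664 -0.13697746] [ 0.45559238  0.22418777 -0.31880615  1.95892039  0.08496909  0.97172678
 -1.1175521 ]
```

>>> {"api": "step_arm", "payload": {
  "targets": [
    {"tx": 0, "ty": 0.2, "tz": -0.95, "wx": 0, "wy": 0, "wz": 0},
    {"tx": 0, "ty": 0.2, "tz": -0.95, "wx": 0, "wy": 0, "wz": 0},
    {"tx": 0, "ty": 0.2, "tz": -0.95, "wx": 0, "wy": 0, "wz": 0},
    {"tx": 0, "ty": 0.2, "tz": -0.9, "wx": 0, "wy": 0, "wz": 0},
    {"tx": 0, "ty": 0, "tz": 0, "wx": 0, "wy": 0, "wz": 0}
  ]
}}

```text
time_s: 7.45
ee_pos: [0.574, -0.1051, 0.2317]
orientation: [0.125, 0.697, 0.126, -0.695]
wrist_force: [0.2, 0.7, -0.3]
finger_gap: -0.0001
```

>>> {"api": "step_arm", "payload": {
  "targets": [
    {"tx": 0.8, "ty": 0, "tz": 0, "wx": 0, "wy": 0, "wz": 0},
    {"tx": 0.8, "ty": 0, "tz": 0, "wx": 0, "wy": 0, "wz": 0},
    {"tx": 0.6, "ty": 0, "tz": 0, "wx": 0, "wy": 0, "wz": 0},
    {"tx": 0, "ty": 0, "tz": 0, "wx": 0, "wy": 0, "wz": 0}
  ]
}}

```text
time_s: 7.78
ee_pos: [0.5677, -0.1064, 0.174]
orientation: [-0.123, -0.693, -0.126, 0.699]
wrist_force: [-1.7, 0.2, -0.5]
finger_gap: 0.0
```

```bash
python3 - <<'E'
from h import *
p,R=cur(); print(p,turn(R,Rt(0,-1)),"d",(hinge-p)@ux,"y",(p-hinge)@uy); o=env.observe(); print(o["time_s"],o["wrist_force"])
snap("side","s8.png")
cv2.imwrite("pics/c8.png",cv2.resize(cv2.imread("pics/s8.png")[110:260,270:400],None,fx=4,fy=4))
E
```

```text
[ 0.56767935 -0.10640217  0.17402204] [-0.00658328  0.07523097  0.05216925] d 0.027689059972783984 y 0.0007847677533244568
7.7833 [-1.72364955  0.16130866 -0.48615886]
```

View pics/c8.png

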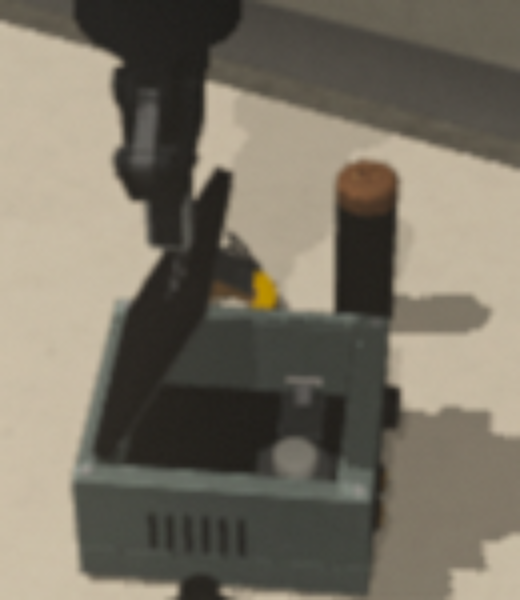

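The tip is behind the open cover, next to the ribs and clear of everything else. Following the closing arc.

>>> {"api": "step_arm", "payload": {
  "targets": [
    {"tx": 0.6, "ty": 0, "tz": 0.35, "wx": 0, "wy": 0, "wz": 0},
    {"tx": 0.6, "ty": 0, "tz": 0.37, "wx": 0, "wy": 0, "wz": 0},
    {"tx": 0.36, "ty": 0, "tz": 0.44, "wx": 0, "wy": 0, "wz": 0},
    {"tx": 0.36, "ty": 0, "tz": 0.44, "wx": 0, "wy": 0, "wz": 0}
  ]
}}

```text
time_s: 8.17
ee_pos: [0.536, -0.1201, 0.1319]
orientation: [0.125, 0.698, 0.125, -0.694]
wrist_force: [4.4, 1.9, 2.2]
finger_gap: -0.0004
```

```bash
python3 - <<'E'
from h import *
p,R=cur(); print(p,turn(R,Rt(0,-1)),"d",(hinge-p)@ux,"y",(p-hinge)@uy); o=env.observe(); print(o["time_s"],o["wrist_force"])
E
```

```text
[ 0.53596349 -0.12007436  0.13185807] [-0.00029393 -0.07495696 -0.02274273] d 0.06217964459720507 y -0.001010790453906153
8.1667 [4.446722   1.86250273 2.20422866]
```

>>> {"api": "step_arm", "payload": {
  "targets": [
    {"tx": 0.4, "ty": 0, "tz": 0.28, "wx": 0, "wy": 0, "wz": 0},
    {"tx": 0.4, "ty": 0, "tz": 0.28, "wx": 0, "wy": 0, "wz": 0},
    {"tx": 0.48, "ty": 0, "tz": 0.16, "wx": 0, "wy": 0, "wz": 0},
    {"tx": 0.48, "ty": 0, "tz": 0.16, "wx": 0, "wy": 0, "wz": 0},
    {"tx": 0, "ty": 0, "tz": 0, "wx": 0, "wy": 0, "wz": 0}
  ]
}}

```text
time_s: 8.58
ee_pos: [0.5176, -0.1274, 0.0933]
orientation: [0.126, 0.699, 0.124, -0.693]
wrist_force: [-7.7, 4.2, 38.4]
finger_gap: -0.0
```

```bash
python3 - <<'E'
from h import *
p,R=cur(); print(p,turn(R,Rt(0,-1)),"d",(hinge-p)@ux,"y",(p-hinge)@uy); o=env.observe(); print(o["time_s"],o["wrist_force"])
E
```

```text
[ 0.51755317 -0.12737746  0.09330297] [-0.00034704 -0.09333142 -0.05216007] d 0.08198050170568828 y -0.0014592659934872098
8.5833 [-7.65031583  4.18718838 38.4352411 ]
```

38 N at z 0.093 is more than expected, so I'll look before pushing on.

```bash
python3 - <<'E'
from h import *
for _ in range(2): im=snap("side","s9.png")
o=env.observe(); print(o["time_s"],o["wrist_force"],o["ee_pos"],o["moment"],o["qd"].round(3)); snap("top","t9.png")
cv2.imwrite("pics/c9.png",np.hstack([cv2.resize(cv2.imread("pics/s9.png")[120:270,270:400],None,fx=3.5,fy=3.5),cv2.resize(cv2.imread("pics/t9.png")[140:290,220:320],None,fx=3.4,fy=3.5)]))
E
```

```text
8.6833 [-6.28568964  3.91726879 36.62520368] [ 0.51750483 -0.12740528  0.0931594 ] [ 0.91538626  1.60872314 -0.05633585] [-0.     0.001  0.001  0.004  0.    -0.006  0.   ]
```

View pics/c9.png

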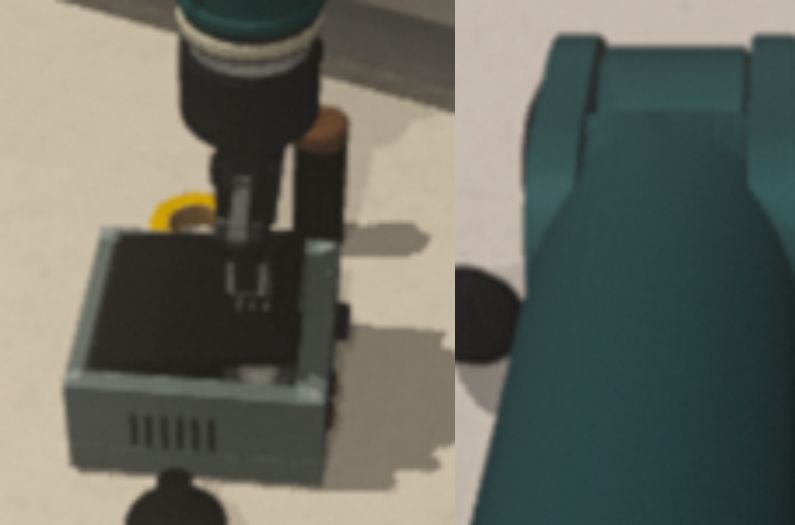

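```bash
python3 - <<'E'
from h import *
for th in(-.05,0,.05,.1,.15,.2,.3):
    r=[]
    for y in(.055,-.055):
        P=hinge-ux*(.115*np.cos(th)-.008*np.sin(th))+uy*y+Z*(.115*np.sin(th)+.008*np.cos(th))
        q=proj("side",P); r.append(((q-[270,120])*3.5).round())
    print(th,r)
p=cur()[0]; print("tip",(proj("side",p)-[270,120])*3.5,"reset",(proj("side",reset)-[270,120])*3.5)
a=cv2.imread("pics/s1.png")[180:250,280:380];b=cv2.imread("pics/s9.png")[180:250,280:380]
a=cv2.convertScaleAbs(a,alpha=2);b=cv2.convertScaleAbs(b,alpha=2)
cv2.imwrite("pics/c10.png",np.hstack([cv2.resize(i,None,fx=4,fy=4,interpolation=2) for i in(a,b)]))
E
```

```text
-0.05 [array([292., 376.]), array([308., 248.])]
0 [array([292., 368.]), array([308., 241.])]
0.05 [array([291., 361.]), array([307., 234.])]
0.1 [array([290., 354.]), array([306., 226.])]
0.15 [array([288., 346.]), array([304., 219.])]
0.2 [array([286., 339.]), array([302., 212.])]
0.3 [array([280., 324.]), array([297., 197.])]
tip [244.56806793 283.65239004] reset [257.68032674 355.83776675]
```

View pics/c10.png

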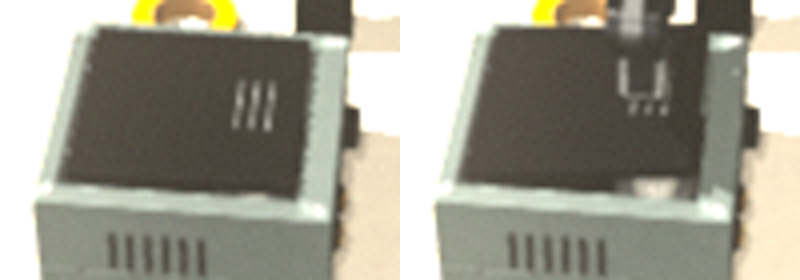

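The cover is nearly shut (about 0.06–0.1 rad). I'll hold briefly to see whether it creeps.

>>> {"api": "step_arm", "payload": {
  "targets": [
    {"tx": 0, "ty": 0, "tz": 0, "wx": 0, "wy": 0, "wz": 0},
    {"tx": 0, "ty": 0, "tz": 0, "wx": 0, "wy": 0, "wz": 0},
    {"tx": 0, "ty": 0, "tz": 0, "wx": 0, "wy": 0, "wz": 0},
    {"tx": 0, "ty": 0, "tz": 0, "wx": 0, "wy": 0, "wz": 0}
  ]
}}

```text
time_s: 9.07
ee_pos: [0.5172, -0.1274, 0.0922]
orientation: [0.126, 0.699, 0.124, -0.693]
wrist_force: [-3.7, 4.2, 26.0]
finger_gap: -0.0001
```

>>> {"api": "step_arm", "payload": {
  "targets": [
    {"tx": -0.12, "ty": 0, "tz": 0, "wx": 0, "wy": 0, "wz": 0},
    {"tx": 0, "ty": 0, "tz": 0, "wx": 0, "wy": 0, "wz": 0},
    {"tx": 0, "ty": 0, "tz": 0, "wx": 0, "wy": 0, "wz": 0}
  ]
}}

```text
time_s: 9.32
ee_pos: [0.516, -0.1278, 0.0921]
orientation: [0.125, 0.699, 0.124, -0.694]
wrist_force: [3.3, 2.2, 3.1]
finger_gap: 0.0001
```

>>> {"api": "step_arm", "payload": {
  "targets": [
    {"tx": -0.12, "ty": 0, "tz": 0, "wx": 0, "wy": 0, "wz": 0},
    {"tx": 0, "ty": 0, "tz": 0, "wx": 0, "wy": 0, "wz": 0},
    {"tx": 0, "ty": 0, "tz": 0, "wx": 0, "wy": 0, "wz": 0}
  ]
}}

```text
time_s: 9.57
ee_pos: [0.5141, -0.1281, 0.0932]
orientation: [0.125, 0.697, 0.124, -0.695]
wrist_force: [2.6, 0.0, 3.8]
finger_gap: 0.0
```

```bash
python3 - <<'E'
from h import *
p,R=cur(); print(p,turn(R,Rt(0,-1)),"d",(hinge-p)@ux,"y",(p-hinge)@uy); o=env.observe(); print(o["time_s"],o["wrist_force"],o["moment"],o["joints"],o["tau"])
E
```

```text
[ 0.51406096 -0.12813379  0.09324048] [-0.00743432 -0.0229572  -0.01200741] d 0.08551785622284289 y -0.0009545786802811364
9.5667 [2.58473056 0.0469063  3.7504118 ] [ 0.14754338 -0.58466034  0.04567558] [ 0.40600226  0.4793971  -0.27738978  1.98629706  0.19746198  0.6990406
 -1.20957519] [ 8.07318091e-01 -4.35120249e+01 -2.14983232e+00 -1.52852011e+01
  1.48656811e-01  8.61583203e-01  5.22548493e-03]
```

The force relaxed as the cover crept, and after backing off it is the normal spring load of about 4 N. The earlier force was a transient jam, so I'll press down slowly.

>>> {"api": "step_arm", "payload": {
  "targets": [
    {"tx": 0.1, "ty": 0, "tz": 0.04, "wx": 0, "wy": 0, "wz": 0},
    {"tx": 0.1, "ty": 0, "tz": 0.04, "wx": 0, "wy": 0, "wz": 0},
    {"tx": 0, "ty": 0, "tz": 0, "wx": 0, "wy": 0, "wz": 0},
    {"tx": 0, "ty": 0, "tz": 0, "wx": 0, "wy": 0, "wz": 0}
  ]
}}

```text
time_s: 9.9
ee_pos: [0.5104, -0.1289, 0.0869]
orientation: [-0.124, -0.695, -0.125, 0.697]
wrist_force: [0.7, 0.1, 1.4]
finger_gap: 0.0002
```

>>> {"api": "step_arm", "payload": {
  "targets": [
    {"tx": 0.1, "ty": 0, "tz": 0.03, "wx": 0, "wy": 0, "wz": 0},
    {"tx": 0, "ty": 0, "tz": 0, "wx": 0, "wy": 0, "wz": 0},
    {"tx": 0, "ty": 0, "tz": 0, "wx": 0, "wy": 0, "wz": 0},
    {"tx": 0, "ty": 0, "tz": 0, "wx": 0, "wy": 0, "wz": 0}
  ]
}}

```text
time_s: 10.23
ee_pos: [0.51, -0.1291, 0.0847]
orientation: [-0.124, -0.696, -0.125, 0.697]
wrist_force: [-0.3, 0.1, 1.2]
finger_gap: 0.0001
```

>>> {"api": "step_arm", "payload": {
  "targets": [
    {"tx": 0.1, "ty": 0, "tz": 0, "wx": 0, "wy": 0, "wz": 0},
    {"tx": 0.1, "ty": 0, "tz": 0, "wx": 0, "wy": 0, "wz": 0},
    {"tx": 0.1, "ty": 0, "tz": 0, "wx": 0, "wy": 0, "wz": 0},
    {"tx": 0, "ty": 0, "tz": 0, "wx": 0, "wy": 0, "wz": 0},
    {"tx": 0, "ty": 0, "tz": 0, "wx": 0, "wy": 0, "wz": 0}
  ]
}}

```text
time_s: 10.65
ee_pos: [0.5099, -0.1291, 0.077]
orientation: [-0.124, -0.695, -0.125, 0.697]
wrist_force: [-1.7, -0.5, 2.5]
finger_gap: -0.0001
```

>>> {"api": "step_arm", "payload": {
  "targets": [
    {"tx": 0.1, "ty": 0, "tz": 0, "wx": 0, "wy": 0, "wz": 0},
    {"tx": 0.06, "ty": 0, "tz": 0, "wx": 0, "wy": 0, "wz": 0},
    {"tx": 0, "ty": 0, "tz": 0, "wx": 0, "wy": 0, "wz": 0},
    {"tx": 0, "ty": 0, "tz": 0, "wx": 0, "wy": 0, "wz": 0}
  ]
}}

```text
time_s: 10.98
ee_pos: [0.5102, -0.1292, 0.0755]
orientation: [-0.125, -0.696, -0.124, 0.696]
wrist_force: [-10.1, 0.4, 22.7]
finger_gap: 0.0002
```

The cover is at the stop (z 0.0755, 23 N). Letting go.

>>> {"api": "step_arm", "payload": {
  "targets": [
    {"tx": -0.4, "ty": 0, "tz": 0, "wx": 0, "wy": 0, "wz": 0},
    {"tx": -0.8, "ty": 0, "tz": 0, "wx": 0, "wy": 0, "wz": 0},
    {"tx": -1, "ty": 0, "tz": 0, "wx": 0, "wy": 0, "wz": 0},
    {"tx": -1, "ty": 0, "tz": 0, "wx": 0, "wy": 0, "wz": 0},
    {"tx": -1, "ty": 0, "tz": 0, "wx": 0, "wy": 0, "wz": 0}
  ]
}}

```text
time_s: 11.4
ee_pos: [0.5108, -0.1286, 0.1794]
orientation: [0.125, 0.696, 0.125, -0.696]
wrist_force: [1.1, -0.2, 0.2]
finger_gap: 0.0
```

>>> {"api": "step_arm", "payload": {
  "targets": [
    {"tx": -1, "ty": 0, "tz": 0.8, "wx": 0, "wy": 0, "wz": 0},
    {"tx": -0.6, "ty": 0, "tz": 0.8, "wx": 0, "wy": 0, "wz": 0},
    {"tx": -0.4, "ty": 0, "tz": 0.4, "wx": 0, "wy": 0, "wz": 0},
    {"tx": 0, "ty": 0, "tz": 0, "wx": 0, "wy": 0, "wz": 0},
    {"tx": 0, "ty": 0, "tz": 0, "wx": 0, "wy": 0, "wz": 0}
  ]
}}

```text
time_s: 11.82
ee_pos: [0.4642, -0.1464, 0.2289]
orientation: [0.125, 0.697, 0.124, -0.695]
wrist_force: [0.4, 1.6, 0.2]
finger_gap: -0.0
```

>>> {"api": "step_arm", "payload": {
  "targets": [
    {"tx": 0, "ty": 0, "tz": 0, "wx": 0, "wy": 0, "wz": 0},
    {"tx": 0, "ty": 0, "tz": 0, "wx": 0, "wy": 0, "wz": 0},
    {"tx": 0, "ty": 0, "tz": 0, "wx": 0, "wy": 0, "wz": 0},
    {"tx": 0, "ty": 0, "tz": 0, "wx": 0, "wy": 0, "wz": 0},
    {"tx": 0, "ty": 0, "tz": 0, "wx": 0, "wy": 0, "wz": 0}
  ]
}}

```text
time_s: 12.23
ee_pos: [0.4638, -0.146, 0.2279]
orientation: [-0.125, -0.696, -0.125, 0.696]
wrist_force: [-0.1, 0.1, -0.1]
finger_gap: -0.0001
```

```bash
python3 - <<'E'
from h import *
snap("side","s11.png"); print(env.observe()["time_s"],cur()[0])
a=cv2.imread("pics/s1.png");b=cv2.imread("pics/s11.png")
cv2.imwrite("pics/c11.png",np.hstack([cv2.resize(i[140:310,270:390],None,fx=3.3,fy=3.3) for i in(a,b)]))
d=cv2.absdiff(a,b)[185:300,285:368].max(2); print("diff px>40:",(d>40).sum())
E
```

```text
12.2833 [ 0.46376086 -0.14606951  0.228024  ]
diff px>40: 0
```

View pics/c11.png

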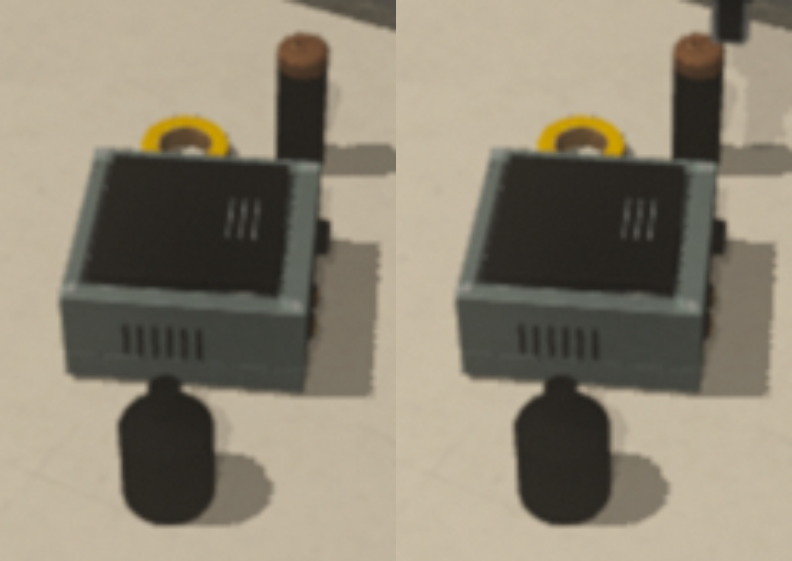

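The cover is shut about 1.3 s after letting go. The picture matches the starting one around the unit, and the bell, tape and sleeve have not moved. Handing in.

```bash
python3 -c "
from cell import env; print(env.hand_in())"
```

```text
the job is handed in; nothing more can be done
None
```

The job is handed in at about 12.3 s of robot time. I pressed the cover to its stop and it popped open by itself. I then pushed the reset button in, let it spring back, and closed the cover by pushing with the shut fingertips.

**Last checks:**
- **Cover:** about 1.3 s after letting go, the side view of the unit matched the starting picture, with no pixel changed noticeably. The cover is latched shut.
- **Bystanders:** the bell, tape and sleeve look unmoved in that view.
- **Reset button:** I judged "fully in" from the fingertip height and force (0.0483 m against 0.048 m expected, at 34 N). The pictures show the fingertip squarely on the button and the button back out afterwards, but they are too coarse to confirm the full 6 mm of travel.

**One thing disagreed:** while closing, the tool met 38 N with the cover still about 0.1 rad open, where about 10 N was expected. I never found the cause. Holding and backing off a few millimetres brought the force down to the usual 3–4 N. After that the cover went down smoothly to its stop, where I pushed with 23 N.

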